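# Lay the gift carton on the labelling board

### The arm

A 6-joint arm with a two-finger parallel gripper is mounted at the origin on the work surface. World frame = base frame: x ahead of the robot, y to its left, z up, the work surface at z = 0. Lengths are in m, angles in rad, forces in N, time in s.
With the tool pointing down it reaches from about 0.35 to 0.925 m from the base axis. Payload 6.4 kg.
Tool frame: the origin (TCP) lies between the finger pads; the fingertips stand 22 mm ahead of it and the grasp point (between the pads) lies 3 mm ahead of it; x points along the fingers, z is the direction in which the jaws open and shut, and the axes are right-handed (so a half turn about x gives the same grasp; the last joint's range is limited). The gripper opens to 85 mm and grips with 20 to 120 N. Pads are 22 mm wide; open, the fingers measure 114 mm over their backs; the gripper's body (76 mm by 85 mm) begins 54 mm behind the grasp point. The pads swing forward as they close: fully open they stand 13 mm farther back than shut.
Start: joints at [-1.483, 0.245, 1.558, -0, 1.339, -0.174], TCP at [0.168, -0.628, 0.253] pointing down, gripper open.
Joint ranges: [-3.13, 3.13], [-1.02, 2.26], [0.13, 2.54], [-0.95, 4.09], [0.21, 2.88], [-2.74, 2.74]. Speed limits (rad/s): [2.57, 2.57, 3.14, 3.14, 3.14, 3.14].

### API

Orientations are given as a unit quaternion [x, y, z, w].
In Python, from station import arm, read_camera, search_frame, tip_of gives the robot as it stands. The module is installed in compiled form; this text tells all that it offers.
- The arm moves only by the tool move_arm, never from a script. Its argument "rows" is a list of rows, each an object with "offset": the shift along the tool's x, y, z in cm, a list of three; "roll": the turn about the tool's x in rad; "jaw": the closure, from -1 (fully open) to 1 (shut), so that 0 is half open. In form: [{"offset": [x, y, z], "roll": roll, "jaw": jaw}, ...]. A call has exactly 8 rows; each row shifts and turns the commanded pose from where the row before left it, along the tool's axes as they then stand; what a row does not reach is not made up. A row lasts 1/12 s, in which the tool goes at most 41.7 mm and 7.16 degrees, less where a joint would pass 70% of its speed; a pose out of reach is approached as far as the arm can. A call is refused whole if a number of a shift passes 4.17 or a number of a turn 0.125, either way. A call with a gripper value outside its range is refused whole. The fingers move at their own pace and stop on an object; "newtons" is the grip in N (left out, the last holds). Time passes only in rows, so rows that do not move let the fingers close, or fill a call up. It gives the time, the measured TCP pose, the force and the opening at its end, in the units of the state.
- arm.get_obs(): the state, without advancing time (a new reading comes with each control period).
- read_camera(name): name is "scene" or "top" or "wrist"; returns a dict with "image" (400x640x3 uint8, red, green, blue), "intrinsics" (3x3 intrinsics, pixels), "k1" (the pictures are not rectified: a ray, as slopes to the right and down, at radius r is drawn at 1 + k1 r^2 times it, then the intrinsics apply), "pose" (4x4, takes a point from camera to world coordinates); the wrist camera has in their place "T_tool_cam" (4x4, takes a point from camera to tool coordinates, whose origin is the TCP and whose axes are the tool frame's). Camera axes: x right, y up, looking along -z (the intrinsics and any distortion apply to the point x, -y, -z); pixel columns grow to the right and rows downward; lengths in m; the calibration is good to about 2 mm. A picture is of the moment at which its call begins: read the wrist's pose just before it. There is no depth.
- arm.hand_in(): hands the job in, once; it reports no verdict.
Trained networks look in the newest picture that a camera, given by its name, has taken for a name from the list of things; names that differ only in an ending like _2 or _b are one class to them, and where a whole thing is asked for, a point or a joint stands for the part that bears it (a point fixed in the world has none). Each returns a list of dicts, best first, with "score" (0 to 1); they miss things now and then, are a little off and sometimes report something else, mostly with a low value. They report only what shows in the picture. A call takes as long as a camera call. They do not tell look-alikes from the thing itself.
- search_frame(camera, query): "extent" ([left, top, right, bottom] in pixels, round what is visible of it).
- tip_of(camera, query): "location" ([column, row] in pixels: a listed point, or the origin of a listed thing).
The state is a dict: "time_s": time; "joint_positions": joint angles; "joint_velocities": joint speeds; "joint_efforts": joint torques, N m; "ee_pos": TCP position; "orientation": TCP orientation; "force": force on the tool from outside, world axes, zero at the start; "ft_torque": the same for the moment, N m; "finger_gap": finger opening in m.
Only numpy, scipy, OpenCV 4.12 (cv2) and the standard library are available. Lean on these libraries where they do the work, as an engineer would, in place of code of your own. Each camera call takes 0.05 s, during which the arm holds its last target.

### The job

Push the tall slim carton over with a push near its top, so that it falls on its broad face inside the rectangle marked on the labelling board, then push it sideways until its long narrow side is flush against the steel fence, still between the two end marks. Only push: lift and carry nothing, and leave the squat carton, the label roll and the bun where they are.

Things in the scene. Friction and masses are not known exactly. Their poses are not given: they have to be found in the camera images.
- jig: Labelling board, fixed: white plastic, 200 (x) by 420 (y) by 8 mm thick, turned up to 0.45 rad from the robot's axes. Origin at the centre of its underside, on the table; z up. The tall carton stands on it at one end, astride or close to that end mark, and the squat carton at the other end. Dark tape marks: across the board at y = -130 and +130 mm, and a front line along y at x = -87.5 mm.
- jig_fence (a point): Middle of the foot of the steel fence's working face, on the board's top (8 mm above the table), at x = +85 mm, y = 0 of the board; axes as the board's. The fence runs 400 mm along y on the board's far side (+x, away from the robot), is 6 mm thick and rises 28 mm above the board. It closes the fourth side of the marked rectangle.
- carton: Tall slim gift carton, closed, rigid, loose, 0.11 to 0.23 kg: 120 (x) by 55 (y) by 170 mm tall (z). Origin at the centre of its underside, z up while standing on the board. It stands at y about +135 or -135 mm of the board; its broad faces (normal to its y) look towards the board's ends within 0.08 rad; its narrow side is 12 to 37 mm clear of the fence.
- carton_mid (a point): Middle of the tall carton, 85 mm above its underside, axes as the carton's. Pushed high on the broad face that looks away from the board's middle, the carton tips about its lower edge, overbalances at about 0.31 rad and lands between the end marks; lying, it slides when pushed with 1 to 3 N. Flat and against the fence, this point is at x = +25 mm of the board, 35.5 mm above the table.
- squat: Squat carton of the same stock, 80 (x) by 50 (y) by 70 mm tall, loose, standing at the other end of the board; to be left alone. Origin at the centre of its underside.
- roll: Roll of blank labels lying flat on the table to the right of the work, 90 mm across, 40 mm high, loose; to be left alone. Origin at the centre of its underside.
- bun: A round steamed bun on the table to the left of the work, 68 mm across, 40 mm high, loose; to be left alone. Origin at the centre of its underside.
Not all that is in view belongs to the job. What is shaped like the carton but black or turquoise is not meant.

How it is judged:
On the way, in this order (a step that is already met when the one before it is completed fails the run):
1. the tall carton has fallen and lies flat and still on a broad face inside the marked rectangle (angle between carton's own z axis and vertical between 1.5 and 1.64 rad and z of carton_mid in the frame of jig below 0.04 m and y of carton_mid in the frame of jig between -0.046 and 0.046 m and x of carton_mid in the frame of jig above -0.03 m and linear speed of carton below 0.02 m/s), for 0.2 s.
2. its long narrow side is flush against the fence (x of carton_mid in the frame of jig above 0.021 m and angle between the x axis of carton and the x axis of jig, either way round below 0.05 rad and z of carton_mid in the frame of jig below 0.04 m), for 0.2 s.
At the end, for the whole second after the job is handed in: The tall carton lies flat and still on a broad face, its long narrow side against the fence (middle within 4 mm of touching, parallel within 0.05 rad), its middle within 46 mm of the board's middle along the board, that is, wholly between the end marks (all of step 2 and angle between carton's own z axis and vertical between 1.5 and 1.64 rad and y of carton_mid in the frame of jig between -0.046 and 0.046 m and x of carton_mid in the frame of jig below 0.029 m and linear speed of carton below 0.01 m/s and angular speed of carton below 0.1 rad/s).
It fails at once if the tall carton fell or was pushed outside the end marks, or fell the wrong way (angle between carton's own z axis and vertical above 1.45 rad and (y of carton_mid in the frame of jig above 0.05 m or y of carton_mid in the frame of jig below -0.05 m)).
It fails at once if the standing carton was lifted (height (world z) of carton_mid above 0.108 m).
It fails at once if the lying carton was lifted (angle between carton's own z axis and vertical above 1.45 rad and height (world z) of carton_mid above 0.055 m).
It fails at once if the squat carton was disturbed (distance of squat from where it was at the start of the episode above 0.015 m or angle between squat's own z axis and vertical above 0.3 rad).
It fails at once if the label roll or the bun was disturbed (distance of any of roll, bun from where it was at the start of the episode above 0.015 m).
It also fails if it takes over 50 s, if anything falls off the work surface, if the arm or the gripper's body presses on something with over 40 N, if the wrist force passes 120 N, or if a joint passes its speed limit or range.

## Working session

There is one attempt and no reset: what is moved stays moved. The work goes in short steps, Python scripts to look and compute and a tool call to move; the robot and the scene stay as the last step left them, time stands still between calls to the robot, and variables do not carry over. Pictures are saved under pics/ and viewed, and the job is handed in when it is done.

Besides the shell and the picture viewer there is one more tool, called after "Emit:" as name(argument=value, ...), one argument or row to a line, values as JSON. move_arm: Moves the arm, as the interface text tells. Its arguments: {"type":"object","properties":{"rows":{"type":"array"},"newtons":{"type":"number"}},"required":["rows"]}

```bash
mkdir -p pics
python3 - <<'E'
from station import arm, read_camera, search_frame, tip_of
import cv2, json, numpy as np
o=arm.get_obs(); print(o)
for c in ["scene","top"]:
    r=read_camera(c); cv2.imwrite(f"pics/{c}0.png",r["image"][:,:,::-1])
    print(c,r["intrinsics"].tolist(),r["k1"],np.round(r["pose"],4).tolist())
    for q in ["jig","carton","squat","roll","bun"]:
        print(q,[(np.round(d["extent"],1).tolist(),round(d["score"],2)) for d in search_frame(c,q)[:4]])
    for q in ["jig","jig_fence","carton","carton_mid","squat","roll","bun"]:
        print(q,[(np.round(d["location"],1).tolist(),round(d["score"],2)) for d in tip_of(c,q)[:4]])
E
```

```text
{'time_s': 0.0, 'joint_positions': array([-1.48310670e+00,  2.45784581e-01,  1.55904465e+00,  5.17836928e-05,
        1.33871443e+00, -1.74105516e-01]), 'joint_velocities': array([ 0.00076529, -0.00080001,  0.00084169,  0.00075951,  0.00040868,
       -0.00016813]), 'joint_efforts': array([-3.06304919e-04, -4.29506242e+01, -3.26131082e+01, -1.48217573e-04,
        5.29062760e-03,  1.04685003e-05]), 'ee_pos': array([ 0.1681964 , -0.62731379,  0.25218269]), 'orientation': array([ 0.43098408,  0.56143487, -0.42994327,  0.56052867]), 'force': array([-0.66576395,  0.93827031,  0.43616211]), 'ft_torque': array([0.00908018, 0.02300798, 0.00866074]), 'finger_gap': 0.0857483933291747}
scene [[389.7972660648628, 0.0, 316.9380214441703], [0.0, 389.7972660648628, 202.640588179146], [0.0, 0.0, 1.0]] 0.016479187651706268 [[-0.5071, -0.655, 0.5601, 1.1726], [0.8618, -0.3795, 0.3365, 0.4036], [-0.0079, 0.6534, 0.757, 0.9732], [0.0, 0.0, 0.0, 1.0]]
jig [([201.3, 189.3, 346.9, 264.4], 0.86), ([301.2, 175.8, 332.4, 246.3], 0.27)]
carton [([352.4, 212.4, 412.9, 277.3], 0.96), ([300.3, 174.2, 331.3, 247.
[... 919 characters left out ...]
]]
jig [([277.9, 130.1, 415.5, 222.1], 0.8)]
carton [([294.4, 227.5, 329.5, 262.9], 0.96), ([220.8, 168.0, 268.3, 200.8], 0.93), ([222.2, 231.8, 267.4, 266.9], 0.88), ([297.9, 154.2, 324.7, 208.2], 0.73)]
squat [([375.0, 146.7, 398.5, 175.7], 0.8)]
roll [([440.0, 216.3, 468.1, 247.1], 0.65)]
bun [([166.8, 211.5, 191.6, 232.3], 0.76)]
jig [([347.9, 178.2], 0.83)]
jig_fence [([340.7, 148.7], 0.84)]
carton [([313.6, 188.4], 0.96), ([249.3, 188.6], 0.67), ([316.9, 253.5], 0.66), ([249.5, 254.2], 0.6)]
carton_mid [([311.2, 185.6], 0.98), ([311.5, 252.5], 0.93), ([244.7, 187.7], 0.91), ([246.8, 250.4], 0.68)]
squat [([385.5, 162.7], 0.84)]
roll [([452.3, 229.9], 0.77)]
bun [([178.2, 219.9], 0.59)]
```

Run:
```python
import cv2
a=cv2.imread("pics/scene0.png"); b=cv2.imread("pics/top0.png")
cv2.imwrite("pics/scene0c.png",cv2.resize(a[120:300,180:500],None,fx=2.5,fy=2.5,interpolation=cv2.INTER_CUBIC))
cv2.imwrite("pics/top0c.png",cv2.resize(b[100:300,150:480],None,fx=2.4,fy=2.4,interpolation=cv2.INTER_CUBIC))
```

```text
(no output)
```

View pics/scene0c.png

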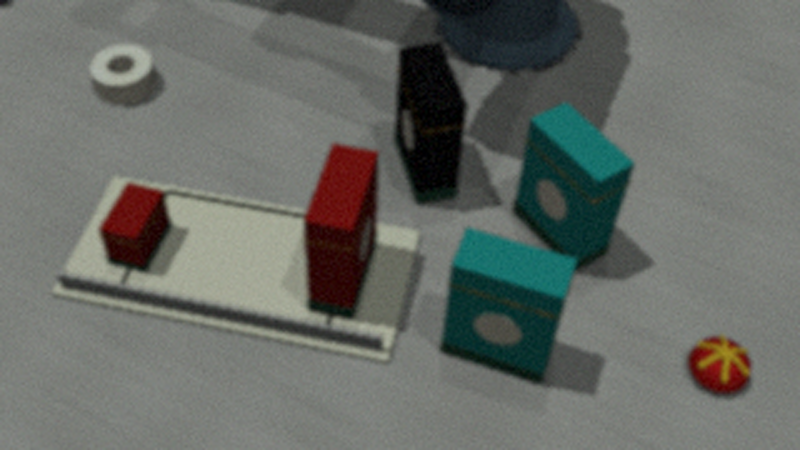

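View pics/top0c.png

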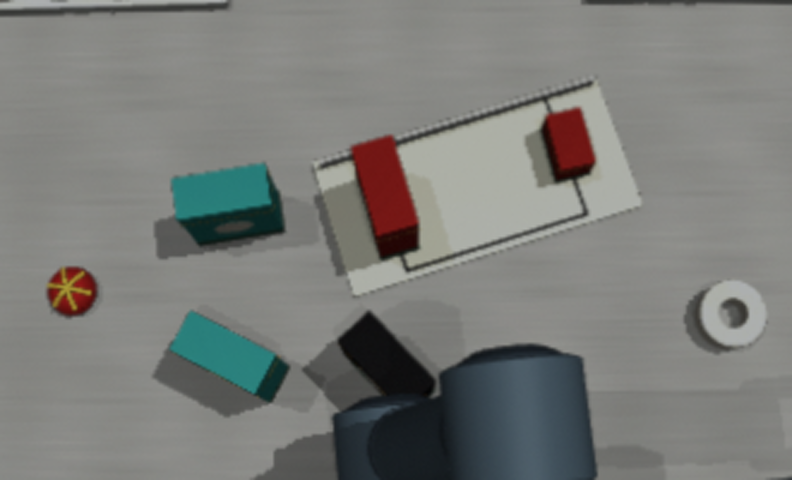

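The wanted carton is the red one standing on the board, at top px (311,185) and scene px (316,213). It is the only tall red carton and it stands astride the end mark. The two turquoise ones (top 245,187 and 247,250) and the black one (top 311,252) are off the board and not meant. The squat carton is at top (385,162), the roll at (452,230) and the bun at (178,220).

```bash
cat > h.py <<'E'
import numpy as np, cv2
from scipy.optimize import least_squares
def project(r,P,pose=None):
    pose=r["pose"] if pose is None else pose
    P=np.atleast_2d(P); q=(P-pose[:3,3])@pose[:3,:3]
    s=np.c_[q[:,0]/-q[:,2],-q[:,1]/-q[:,2]]
    rr=(s**2).sum(1,keepdims=True); s=s*(1+r["k1"]*rr)
    K=r["intrinsics"]; return np.c_[s[:,0]*K[0,0]+K[0,2],s[:,1]*K[1,1]+K[1,2]]
def unproj(r,uv,z,pose=None):
    pose=r["pose"] if pose is None else pose
    K=r["intrinsics"]; d=np.array([(uv[0]-K[0,2])/K[0,0],(uv[1]-K[1,2])/K[1,1]]); s=d.copy()
    for _ in range(20): s=d/(1+r["k1"]*(s@s))
    v=pose[:3,:3]@np.array([s[0],-s[1],-1]); t=(z-pose[2,3])/v[2]; return pose[:3,3]+t*v
def Rz(a): return np.array([[np.cos(a),-np.sin(a),0],[np.sin(a),np.cos(a),0],[0,0,1.]])
def place(p,L): return np.asarray(L)@Rz(p[2]).T+[p[0],p[1],0]
def box(dx,dy,z0,z1): return np.array([[sx*dx/2,sy*dy/2,z] for z in(z0,z1) for sx,sy in((1,1),(1,-1),(-1,-1),(-1,1))])
def draw(img,r,C,col,sc,off,pose=None):
    q=((project(r,C,pose)-off)*sc).astype(int)
    for i in range(4):
        for a,b in((i,(i+1)%4),(4+i,4+(i+1)%4),(i,i+4)): cv2.line(img,tuple(map(int,q[a])),tuple(map(int,q[b])),col,1)
E
python3 - <<'E'
from h import *
from station import read_camera
t=read_camera("top"); s=read_camera("scene")
def px(crop,sc,o): return [np.array(p)/sc+o for p in crop]
tb=px([(314,165),(596,80),(640,205),(355,296)],2.4,(150,100))
L=np.array([[.1,.21,.008],[.1,-.21,.008],[-.1,-.21,.008],[-.1,.21,.008]])
# scene crop corners: fence side is near: (388,358) y+ x+, (55,292) y- x+, (118,178) y- x-, (418,232) y+ x-
sb=px([(388,356),(55,290),(118,178),(418,232)],2.5,(180,120))
w=np.array([unproj(t,p,.008) for p in tb]); print(w); print([unproj(s,p,.008).round(3) for p in sb])
f=lambda p: np.r_[(project(t,place(p,L))-tb).ravel(),(project(s,place(p,L))-sb).ravel()]
R=least_squares(f,[w[:,0].mean(),w[:,1].mean(),.3]); jig=R.x; print("jig",jig,R.fun.round(1))
tc=px([(352,147),(390,136),(417,225),(378,237)],2.4,(150,100))
# carton top corners order: (+x,+y),(+x,-y),(-x,-y),(-x,+y) 
LC=np.array([[.06,.0275,.178],[.06,-.0275,.178],[-.06,-.0275,.178],[-.06,.0275,.178]])
sc_=px([(353,228),(308,218),(335,146),(378,152)],2.5,(180,120))
print([unproj(t,p,.178).round(3) for p in tc],[unproj(s,p,.178).round(3) for p in sc_])
g=lambda p: np.r_[(project(t,place(p,LC))-tc).ravel(),(project(s,place(p,LC))-sc_).ravel()]
R=least_squares(g,[.4,.1,jig[2]]); car=R.x; print("carton",car,R.fun.round(1))
d=Rz(jig[2]).T@[car[0]-jig[0],car[1]-jig[1],0]; print("carton in jig",d,car[2]-jig[2])
np.save("jig.npy",jig);np.save("car.npy",car)
sq=[385.5,162.7]
for n,p,z in(("squat",(385.5,162.7),.008),("roll",(452.3,229.9),0),("bun",(178.2,219.9),0),("black top",(150+387/2.4,100+352/2.4),.17),("turq",(150+225/2.4,100+195/2.4),.17),("turq2",(150+228/2.4,100+355/2.4),.17)): print(n,unproj(t,p,z).round(3),(Rz(jig[2]).T@(unproj(t,p,z)-[jig[0],jig[1],0])).round(3))
for r,sc,o,wh,n in((t,3,(260,110),(170,130),"t1"),(s,3,(190,160),(170,120),"s1")):
    im=cv2.resize(r["image"][o[1]:o[1]+wh[1],o[0]:o[0]+wh[0],::-1],None,fx=sc,fy=sc)
    draw(im,r,place(jig,box(.2,.42,0,.008)),(0,255,0),sc,o)
    draw(im,r,place(car,box(.12,.055,.008,.178)),(255,255,0),sc,o)
    cv2.imwrite(f"pics/{n}.png",im)
E
```

```text
[[ 0.6262333   0.13207811  0.008     ]
 [ 0.74504813 -0.26534676  0.008     ]
 [ 0.56334409 -0.31805674  0.008     ]
 [ 0.44175691  0.07569898  0.008     ]]
[array([0.628, 0.136, 0.008]), array([ 0.75 , -0.261,  0.008]), array([ 0.566, -0.312,  0.008]), array([0.447, 0.08 , 0.008])]
jig [ 0.59520498 -0.09235836  0.29333108] [-1.6 -1.1 -0.3 -1.8  1.3  0.9 -1.2  0.9  0.3  0.8 -1.3 -0.1 -1.3 -2.2
  1.1 -1.7]
[array([0.604, 0.071, 0.178]), array([0.617, 0.023, 0.178]), array([ 0.503, -0.009,  0.178]), array([0.489, 0.039, 0.178])] [array([0.604, 0.075, 0.178]), array([0.616, 0.027, 0.178]), array([ 0.51 , -0.003,  0.178]), array([0.494, 0.044, 0.178])]
carton [0.55391775 0.0329574  0.27787691] [-1.7 -0.2  0.1 -0.7  0.3 -0.2 -1.3  0.   0.3  0.1 -1.7  0.2 -0.9 -2.1
  0.6 -1.2]
carton in jig [-0.00328957  0.13190092  0.        ] -0.015454173572235441
squat [ 0.642 -0.217  0.008] [ 0.009 -0.133  0.008]
roll [ 0.414 -0.43   0.   ] [-0.271 -0.271  0.   ]
bun [0.459 0.474 0.   ] [0.033 0.582 0.   ]
black top [0.348 0.029 0.17 ] [-0.201  0.188  0.17 ]
turq [0.546 0.23  0.17 ] [0.046 0.323 0.17 ]
turq2 [0.346 0.223 0.17 ] [-0.147  0.374  0.17 ]
```

```bash
python3 -c "
import cv2,numpy as np
a=cv2.imread('pics/t1.png');b=cv2.imread('pics/s1.png')
cv2.imwrite('pics/ts1.png',np.vstack([a[:300,:510],b[:300,:510]]))"
```

```text
(no output)
```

View pics/ts1.png

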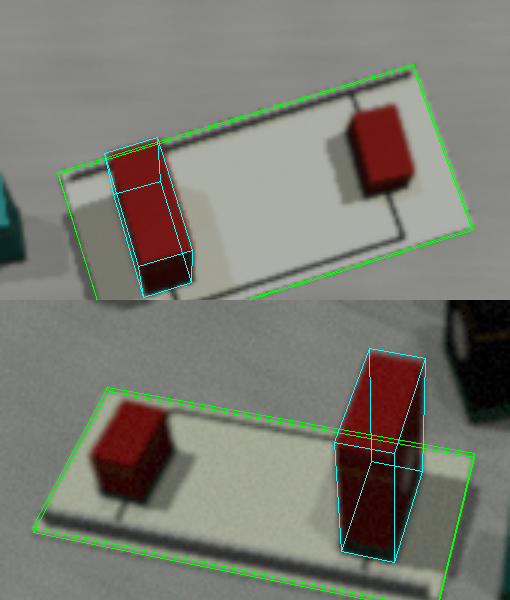

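```bash
cat >> h.py <<'E'
from scipy.spatial.transform import Rotation as Ro
def state():
    from station import arm
    o=arm.get_obs(); R=Ro.from_quat(o["orientation"]).as_matrix(); return o,o["ee_pos"],R
def report(tj=None,z=None):
    "remaining offset (cm, tool axes) to jig-frame point tj=(x,y), TCP world z"
    jig=np.load("jig.npy"); o,p,R=state()
    J=Rz(jig[2]).T
    print("t",round(o["time_s"],2),"p",p.round(4),"jigxy",(J@(p-[jig[0],jig[1],0])).round(4)[:2],"F",o["force"].round(1),"gap",round(o["finger_gap"],3),"q",o["joint_positions"].round(2))
    print("tool axes in jig: x",(J@R[:,0]).round(3),"y",(J@R[:,1]).round(3),"z",(J@R[:,2]).round(3))
    if tj is not None:
        T=Rz(jig[2])@[tj[0],tj[1],0]+[jig[0],jig[1],0]; T[2]=z
        print("target",T.round(3),"offset cm tool",(R.T@(T-p)*100).round(2))
E
python3 -c "
from h import *
report((0,.20),.28)"
```

```text
t 1.4 p [ 0.1682 -0.6279  0.2533] jigxy [-0.5636 -0.3892] F [-1.6  0.1 -0. ] gap 0.086 q [-1.48  0.25  1.56 -0.    1.34 -0.17]
tool axes in jig: x [-0. -0. -1.] y [ 1.    -0.032 -0.   ] z [-0.032 -1.     0.   ]
target [0.537 0.099 0.28 ] offset cm tool [ -2.67  54.47 -60.67]
```

Emit:
move_arm(
  rows=[
    {"offset":[-1.4,2.5,-2.7],"roll":-0.03,"jaw":1},
    {"offset":[-1.4,2.7,-2.8],"roll":0,"jaw":1},
    {"offset":[0,2.8,-2.95],"roll":0,"jaw":1},
    {"offset":[0,2.8,-2.95],"roll":0,"jaw":1},
    {"offset":[0,2.8,-2.95],"roll":0,"jaw":1},
    {"offset":[0,2.8,-2.95],"roll":0,"jaw":1},
    {"offset":[0,2.8,-2.95],"roll":0,"jaw":1},
    {"offset":[0,2.8,-2.95],"roll":0,"jaw":1},
  ],
  newtons=40,
)

```text
time_s: 2.07
ee_pos: [0.3136, -0.3411, 0.2814]
orientation: [0.422, 0.567, -0.422, 0.567]
force: [1.1, 0.4, 0.6]
finger_gap: -0.0001
```

Emit:
move_arm(
  rows=[
    {"offset":[0,2.8,-2.95],"roll":0,"jaw":1},
    {"offset":[0,2.8,-2.95],"roll":0,"jaw":1},
    {"offset":[0,2.8,-2.95],"roll":0,"jaw":1},
    {"offset":[0,2.8,-2.95],"roll":0,"jaw":1},
    {"offset":[0,2.8,-2.95],"roll":0,"jaw":1},
    {"offset":[0,2.8,-2.95],"roll":0,"jaw":1},
    {"offset":[0,2.8,-2.95],"roll":0,"jaw":1},
    {"offset":[0,2.8,-2.95],"roll":0,"jaw":1},
  ],
)

```text
time_s: 2.73
ee_pos: [0.4604, -0.0504, 0.2818]
orientation: [0.422, 0.567, -0.422, 0.568]
force: [-0.1, -0.9, 1.2]
finger_gap: 0.0
```

```bash
python3 -c "
from h import *
report((-.003,.205),.28)"
```

```text
t 2.73 p [ 0.4604 -0.0504  0.2818] jigxy [-0.1169  0.0792] F [-0.1 -0.9  1.2] gap 0.0 q [-0.35 -0.24  1.99 -0.    1.39  0.92]
tool axes in jig: x [ 0.001 -0.001 -1.   ] y [ 1.    -0.001  0.001] z [-0.001 -1.     0.001]
target [0.533 0.103 0.28 ] offset cm tool [  0.18  11.38 -12.6 ]
```

Emit:
move_arm(
  rows=[
    {"offset":[0,2.8,-3.0],"roll":0,"jaw":1},
    {"offset":[0,2.8,-3.0],"roll":0,"jaw":1},
    {"offset":[0,2.8,-3.0],"roll":0,"jaw":1},
    {"offset":[0,3.0,-2.0],"roll":0,"jaw":1},
    {"offset":[0,0,-1.6],"roll":0,"jaw":1},
    {"offset":[2.5,0,0],"roll":0,"jaw":1},
    {"offset":[2.5,0,0],"roll":0,"jaw":1},
    {"offset":[0,0,0],"roll":0,"jaw":1},
  ],
)

```text
time_s: 3.4
ee_pos: [0.5299, 0.1016, 0.2261]
orientation: [0.42, 0.57, -0.424, 0.565]
force: [-0.2, -0.3, -1.6]
finger_gap: 0.0002
```

Run:
```python
from h import *
from station import read_camera
report((-.003,.16),.165)
jig=np.load("jig.npy");car=np.load("car.npy")
out=[]
for n,o,wh in(("top",(200,110),(170,130)),("scene",(270,150),(170,130))):
    r=read_camera(n); sc=3
    im=cv2.resize(r["image"][o[1]:o[1]+wh[1],o[0]:o[0]+wh[0],::-1],None,fx=sc,fy=sc); out.append(im)
cv2.imwrite("pics/a2.png",np.vstack(out)[:780][::1]) if 0 else cv2.imwrite("pics/a2.png",cv2.resize(np.hstack(out),(800,306)))
```

```text
t 3.4 p [0.5299 0.1016 0.2261] jigxy [-0.0065  0.2046] F [-0.2 -0.3 -1.6] gap 0.0 q [-0.02  0.02  1.86 -0.    1.27  1.26]
tool axes in jig: x [-0.009  0.003 -1.   ] y [ 1.    -0.001 -0.009] z [-0.001 -1.    -0.003]
target [0.546 0.06  0.165] offset cm tool [6.09 0.41 4.47]
```

View pics/a2.png

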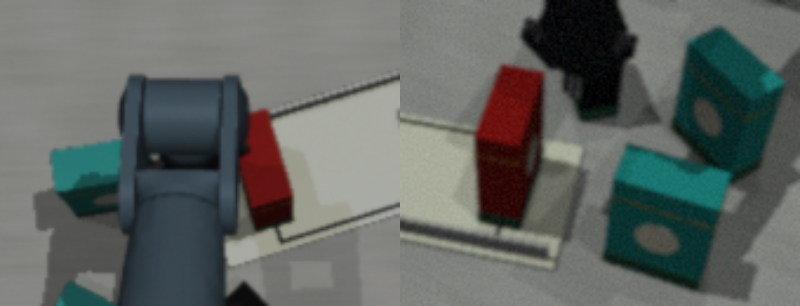

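Emit:
move_arm(
  rows=[
    {"offset":[2.7,0.2,0],"roll":0,"jaw":1},
    {"offset":[2.7,0.2,0],"roll":0,"jaw":1},
    {"offset":[0,0,0.9],"roll":0,"jaw":1},
    {"offset":[0,0,0.9],"roll":0,"jaw":1},
    {"offset":[0,0,0.6],"roll":0,"jaw":1},
    {"offset":[0,0,0.6],"roll":0,"jaw":1},
    {"offset":[0,0,0.6],"roll":0,"jaw":1},
    {"offset":[0,0,0],"roll":0,"jaw":1},
  ],
)

```text
time_s: 4.17
ee_pos: [0.5481, 0.0664, 0.1789]
orientation: [0.423, 0.566, -0.422, 0.568]
force: [0.3, 0.3, 0.2]
finger_gap: -0.0001
```

Run:
```python
from h import *
from station import read_camera
report((-.003,.12),.172)
out=[]
for n,o,wh in(("top",(200,110),(170,130)),("scene",(270,150),(170,130))):
    r=read_camera(n); sc=3
    im=cv2.resize(r["image"][o[1]:o[1]+wh[1],o[0]:o[0]+wh[0],::-1],None,fx=sc,fy=sc); out.append(im)
cv2.imwrite("pics/a3.png",cv2.resize(np.hstack(out),(800,306)))
```

```text
t 4.17 p [0.5481 0.0664 0.1789] jigxy [0.0009 0.1656] F [0.3 0.3 0.2] gap -0.0 q [-0.08  0.1   1.87 -0.    1.17  1.2 ]
tool axes in jig: x [ 0.003 -0.001 -1.   ] y [ 1.    -0.003  0.003] z [-0.003 -1.     0.001]
target [0.558 0.022 0.172] offset cm tool [ 0.7  -0.37  4.56]
```

View pics/a3.png

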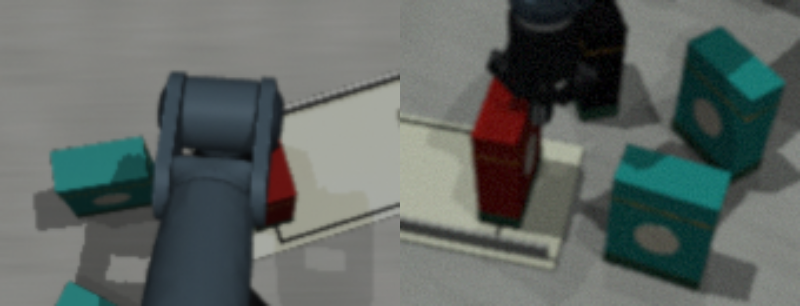

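Emit:
move_arm(
  rows=[
    {"offset":[0.4,-0.3,0.4],"roll":0,"jaw":1},
    {"offset":[0,0,0.6],"roll":0,"jaw":1},
    {"offset":[0,0,0.6],"roll":0,"jaw":1},
    {"offset":[0,0,0.6],"roll":0,"jaw":1},
    {"offset":[0,0,0.6],"roll":0,"jaw":1},
    {"offset":[0,0,0.6],"roll":0,"jaw":1},
    {"offset":[0,0,0.3],"roll":0,"jaw":1},
    {"offset":[0,0,0],"roll":0,"jaw":1},
  ],
)

```text
time_s: 4.93
ee_pos: [0.555, 0.0306, 0.1733]
orientation: [0.422, 0.567, -0.422, 0.567]
force: [0.3, -0.1, -0.0]
finger_gap: 0.0
```

Run:
```python
from h import *
from station import read_camera
report((-.003,.10),.172)
out=[]
for n,o,wh in(("top",(240,110),(170,130)),("scene",(230,150),(170,130))):
    r=read_camera(n); sc=3
    im=cv2.resize(r["image"][o[1]:o[1]+wh[1],o[0]:o[0]+wh[0],::-1],None,fx=sc,fy=sc); out.append(im)
cv2.imwrite("pics/a4.png",cv2.resize(np.hstack(out),(800,306)))
```

```text
t 4.93 p [0.555  0.0306 0.1733] jigxy [-0.0029  0.1293] F [ 0.3 -0.1 -0. ] gap 0.0 q [-0.15  0.11  1.86 -0.    1.17  1.13]
tool axes in jig: x [ 0. -0. -1.] y [ 1.    -0.003  0.   ] z [-0.003 -1.     0.   ]
target [0.563 0.003 0.172] offset cm tool [ 0.14 -0.    2.93]
```

View pics/a4.png

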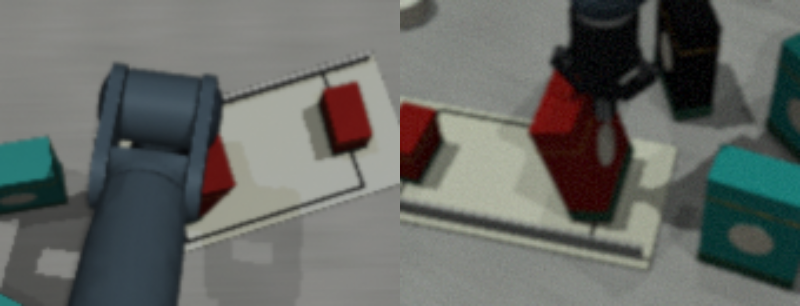

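The scene view shows the carton tilted and still in contact, with its top at about (560,100) in the crop and its foot at (600,215). I'll keep pushing past the balance point.

Emit:
move_arm(
  rows=[
    {"offset":[0,0,0.6],"roll":0,"jaw":1},
    {"offset":[0,0,0.6],"roll":0,"jaw":1},
    {"offset":[0,0,0.6],"roll":0,"jaw":1},
    {"offset":[0,0,0.6],"roll":0,"jaw":1},
    {"offset":[0,0,0],"roll":0,"jaw":1},
    {"offset":[0,0,0],"roll":0,"jaw":1},
    {"offset":[0,0,0],"roll":0,"jaw":1},
    {"offset":[0,0,0],"roll":0,"jaw":1},
  ],
)

```text
time_s: 5.7
ee_pos: [0.5615, 0.0086, 0.1733]
orientation: [0.422, 0.567, -0.422, 0.567]
force: [-0.5, 0.2, -0.8]
finger_gap: -0.0001
```

Run:
```python
from h import *
from station import read_camera
report((-.003,.10),.172)
out=[]
for n,o,wh in(("top",(240,110),(170,130)),("scene",(210,150),(170,130))):
    r=read_camera(n); sc=3
    im=cv2.resize(r["image"][o[1]:o[1]+wh[1],o[0]:o[0]+wh[0],::-1],None,fx=sc,fy=sc); out.append(im)
cv2.imwrite("pics/a5.png",cv2.resize(np.hstack(out),(800,306)))
```

```text
t 5.7 p [0.5615 0.0086 0.1733] jigxy [-0.003   0.1064] F [-0.5  0.2 -0.8] gap -0.0 q [-0.19  0.13  1.85  0.    1.17  1.09]
tool axes in jig: x [-0.  0. -1.] y [ 1.    -0.001 -0.   ] z [-0.001 -1.    -0.   ]
target [0.563 0.003 0.172] offset cm tool [0.13 0.01 0.64]
```

View pics/a5.png

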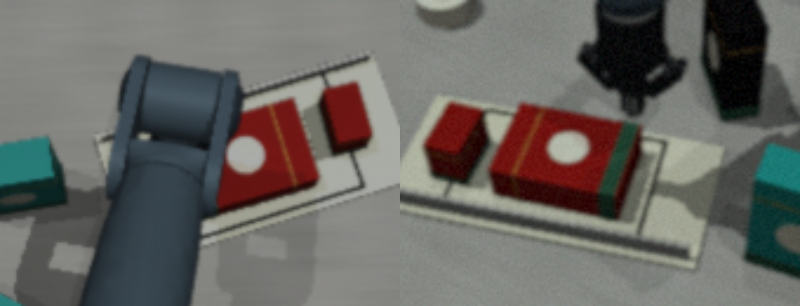

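```bash
cat > look.py <<'E'
import sys
from h import *
from station import read_camera
# usage: look.py out  [cx cy yaw in jig of lying carton, to overlay]
jig=np.load("jig.npy"); a=[float(v) for v in sys.argv[2:]]
out=[]
for n,o,wh in(("top",(270,120),(150,110)),("scene",(205,180),(150,110))):
    r=read_camera(n); sc=5
    im=cv2.resize(r["image"][o[1]:o[1]+wh[1],o[0]:o[0]+wh[0],::-1],None,fx=sc,fy=sc,interpolation=cv2.INTER_CUBIC)
    if a:
        B=box(.12,.17,.008,.063)@Rz(a[2]).T+[a[0],a[1],0]
        draw(im,r,place(jig,B),(0,255,0),sc,o)
        draw(im,r,place(jig,box(.2,.42,0,.008)),(255,255,0),sc,o)
    cv2.imwrite(f"pics/{sys.argv[1]}_{n}.png",im)
E
python3 look.py b1 -.003 .0195 0
```

```text
(no output)
```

View pics/b1_scene.png

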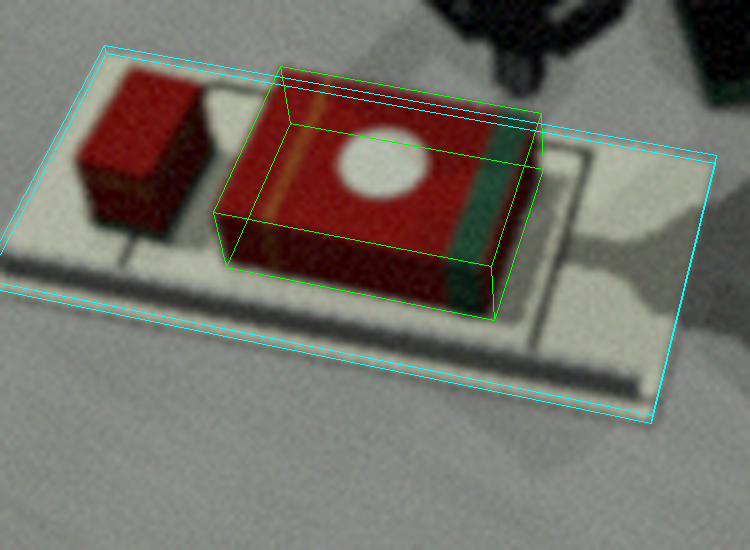

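View pics/b1_top.png

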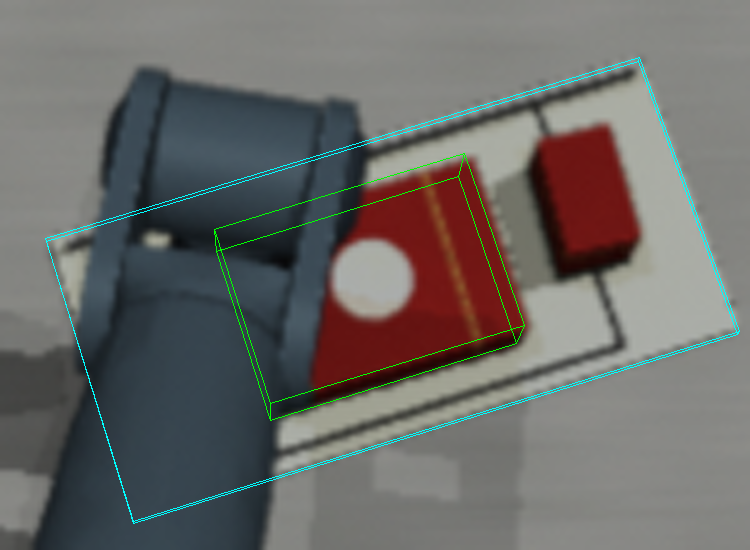

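Emit:
move_arm(
  rows=[
    {"offset":[0,-2.95,2.2],"roll":0,"jaw":1},
    {"offset":[0,-2.95,2.2],"roll":0,"jaw":0.8},
    {"offset":[0,-2.95,2.2],"roll":0,"jaw":0},
    {"offset":[0,-2.95,2.2],"roll":0,"jaw":-0.6},
    {"offset":[2.5,0,0],"roll":0,"jaw":-0.6},
    {"offset":[2.5,0,0],"roll":0,"jaw":-0.6},
    {"offset":[2.5,0,0],"roll":0,"jaw":-0.6},
    {"offset":[0,0,0],"roll":0,"jaw":-0.6},
  ],
)

```text
time_s: 6.57
ee_pos: [0.4705, -0.1084, 0.0938]
orientation: [0.422, 0.57, -0.423, 0.564]
force: [-1.0, 1.1, -0.5]
finger_gap: 0.0684
```

```bash
python3 look.py b2 0 .018 0; python3 -c "
from h import *
report((-.11,.018),.037)"
```

```text
t 6.67 p [ 0.4736 -0.1095  0.0981] jigxy [-0.1214  0.0188] F [ 0.5 -0.6  0.1] gap 0.068 q [-0.46  0.07  2.07  0.    1.    0.82]
tool axes in jig: x [-0.001  0.001 -1.   ] y [ 1.    -0.001 -0.001] z [-0.001 -1.    -0.001]
target [ 0.485 -0.107  0.037] offset cm tool [6.11 1.15 0.08]
```

View pics/b2_scene.png

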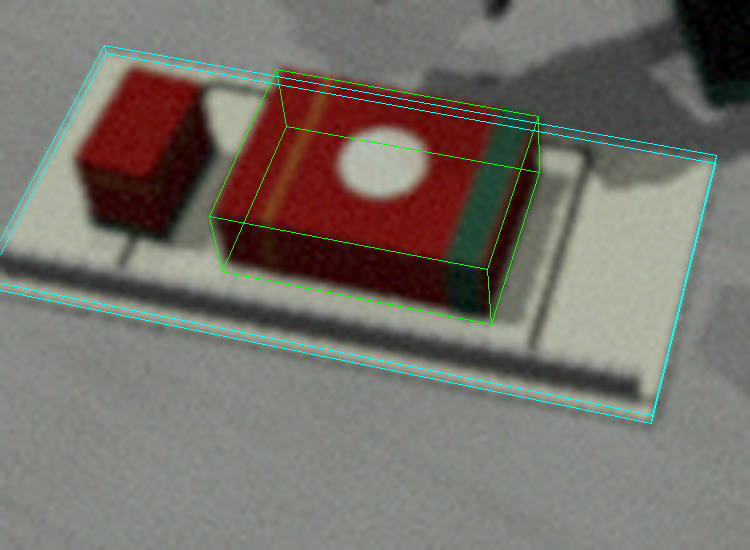

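View pics/b2_top.png

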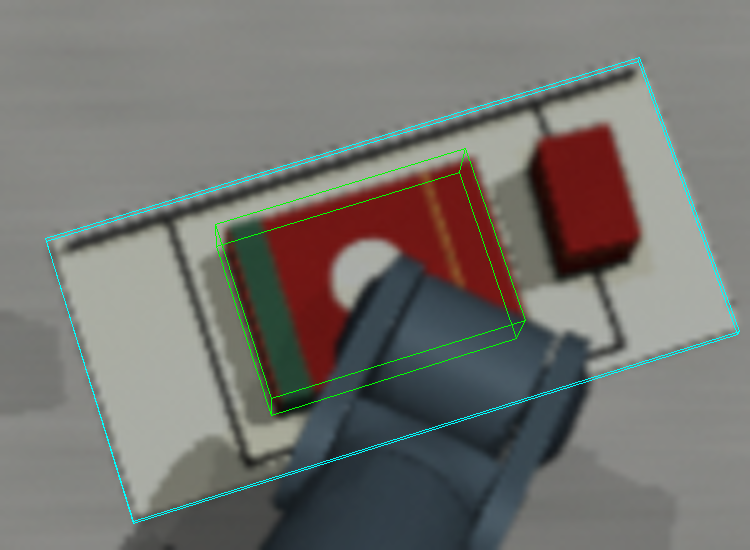

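The carton lies flat in the rectangle at about (-4, 17) mm in the board frame, near parallel. Next I'll go down behind its near long side and push it to the fence.

Emit:
move_arm(
  rows=[
    {"offset":[2.0,0,0],"roll":0,"jaw":-0.6},
    {"offset":[2.0,0,0],"roll":0,"jaw":-0.6},
    {"offset":[2.0,0,0],"roll":0,"jaw":-0.6},
    {"offset":[0,0.9,0],"roll":0,"jaw":-0.6},
    {"offset":[0,0.9,0],"roll":0,"jaw":-0.6},
    {"offset":[0,0.9,0],"roll":0,"jaw":-0.6},
    {"offset":[0,0.8,0],"roll":0,"jaw":-0.6},
    {"offset":[0,0.4,0],"roll":0,"jaw":-0.6},
  ],
)

```text
time_s: 7.33
ee_pos: [0.5141, -0.0987, 0.0403]
orientation: [0.422, 0.566, -0.421, 0.569]
force: [-0.1, -0.5, -0.3]
finger_gap: 0.0681
```

Emit:
move_arm(
  rows=[
    {"offset":[0,0.3,0],"roll":0,"jaw":-0.6},
    {"offset":[0,0.3,0],"roll":0,"jaw":-0.6},
    {"offset":[0,0.3,0],"roll":0,"jaw":-0.6},
    {"offset":[0,0.3,0],"roll":0,"jaw":-0.6},
    {"offset":[0,0.3,0],"roll":0,"jaw":-0.6},
    {"offset":[0,0.3,0],"roll":0,"jaw":-0.6},
    {"offset":[0,0.2,0],"roll":0,"jaw":-0.6},
    {"offset":[0,0,0],"roll":0,"jaw":-0.6},
  ],
)

```text
time_s: 8.0
ee_pos: [0.5308, -0.0927, 0.0383]
orientation: [0.422, 0.567, -0.422, 0.567]
force: [1.0, 0.3, 0.5]
finger_gap: 0.0679
```

```bash
python3 look.py b3 .01 .017 0; python3 -c "
from h import *
report((-.046,.018),.037)"
```

```text
t 8.1 p [ 0.5306 -0.0928  0.0383] jigxy [-0.062   0.0183] F [-0.1 -0.5  0.3] gap 0.068 q [-0.38  0.29  1.95  0.    0.9   0.9 ]
tool axes in jig: x [ 0. -0. -1.] y [ 1.    -0.002  0.   ] z [-0.002 -1.     0.   ]
target [ 0.546 -0.088  0.037] offset cm tool [0.13 1.6  0.03]
```

View pics/b3_scene.png

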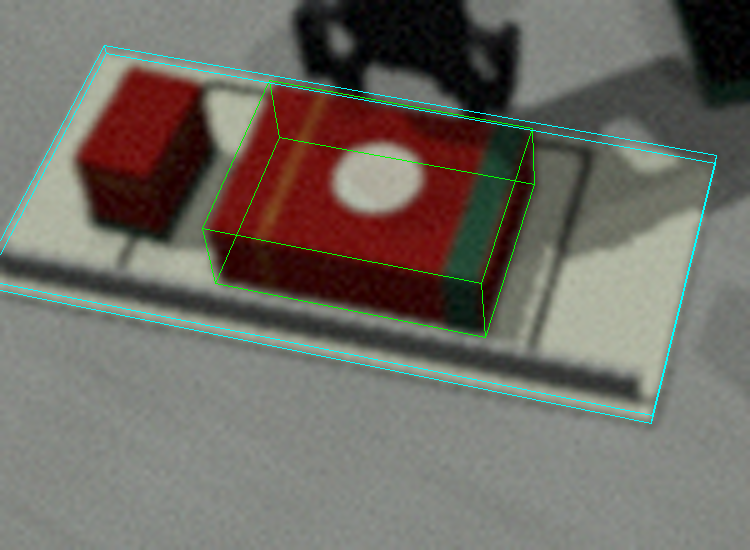

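The carton has slid parallel to about x = +8 mm. About 17 mm is left.

Emit:
move_arm(
  rows=[
    {"offset":[0,0.3,0],"roll":0,"jaw":-0.6},
    {"offset":[0,0.3,0],"roll":0,"jaw":-0.6},
    {"offset":[0,0.3,0],"roll":0,"jaw":-0.6},
    {"offset":[0,0.3,0],"roll":0,"jaw":-0.6},
    {"offset":[0,0.2,0],"roll":0,"jaw":-0.6},
    {"offset":[0,0.1,0],"roll":0,"jaw":-0.6},
    {"offset":[0,0.1,0],"roll":0,"jaw":-0.6},
    {"offset":[0,0,0],"roll":0,"jaw":-0.6},
  ],
)

```text
time_s: 8.77
ee_pos: [0.546, -0.0881, 0.0383]
orientation: [0.422, 0.567, -0.422, 0.567]
force: [1.5, 0.1, -0.5]
finger_gap: 0.0683
```

```bash
python3 look.py b4 .025 .017 0; python3 -c "
from h import *
report((-.045,.018),.037)"
```

```text
t 8.87 p [ 0.5459 -0.0882  0.0383] jigxy [-0.046   0.0182] F [ 0.5  0.7 -0.2] gap 0.068 q [-0.37  0.32  1.91  0.    0.91  0.91]
tool axes in jig: x [ 0. -0. -1.] y [ 1.    -0.002  0.   ] z [-0.002 -1.     0.   ]
target [ 0.547 -0.088  0.037] offset cm tool [0.13 0.1  0.02]
```

View pics/b4_scene.png

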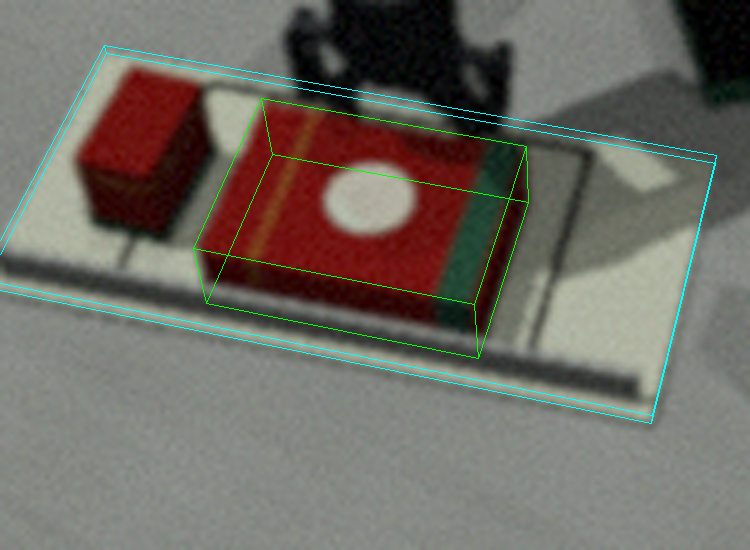

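A light strip still shows between the carton and the fence, and no reaction force registers yet. I'll creep forward.

Emit:
move_arm(
  rows=[
    {"offset":[0,0.15,0],"roll":0,"jaw":-0.6},
    {"offset":[0,0.1,0],"roll":0,"jaw":-0.6},
    {"offset":[0,0.1,0],"roll":0,"jaw":-0.6},
    {"offset":[0,0.1,0],"roll":0,"jaw":-0.6},
    {"offset":[0,0.1,0],"roll":0,"jaw":-0.6},
    {"offset":[0,0,0],"roll":0,"jaw":-0.6},
    {"offset":[0,0,0],"roll":0,"jaw":-0.6},
    {"offset":[0,0,0],"roll":0,"jaw":-0.6},
  ],
)

```text
time_s: 9.53
ee_pos: [0.5491, -0.0867, 0.0374]
orientation: [0.421, 0.569, -0.423, 0.566]
force: [-6.3, -3.0, 1.6]
finger_gap: 0.0681
```

```bash
python3 look.py b5 .025 .017 0; python3 -c "
from h import *
report((-.045,.018),.037)"
```

```text
t 9.63 p [ 0.5491 -0.0867  0.0374] jigxy [-0.0425  0.0188] F [-8.1 -2.1  1.1] gap 0.069 q [-0.36  0.33  1.9  -0.    0.92  0.92]
tool axes in jig: x [-0.005  0.002 -1.   ] y [ 1.    -0.001 -0.005] z [-0.001 -1.    -0.002]
target [ 0.547 -0.088  0.037] offset cm tool [ 0.04 -0.25  0.08]
```

View pics/b5_scene.png

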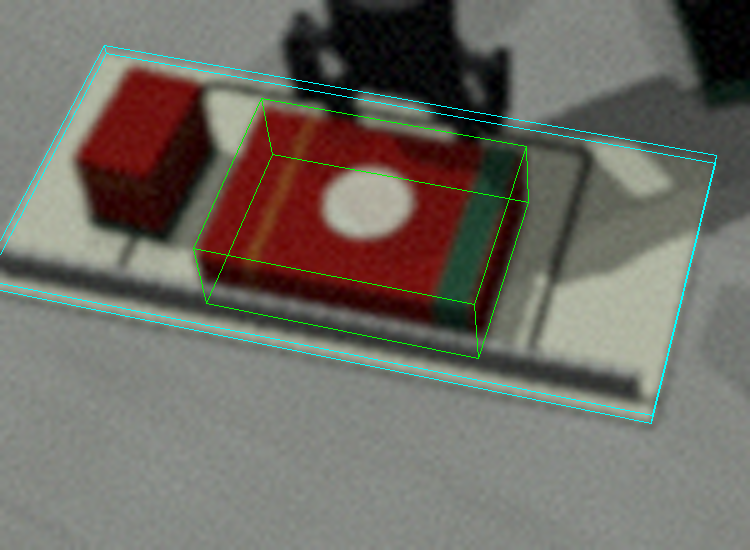

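Reaction rose to about 8 N against the push, more than sliding needs, so the carton is on the fence. I'll press slightly more to seat it, then back off.

Emit:
move_arm(
  rows=[
    {"offset":[0,0.1,0],"roll":0,"jaw":-0.6},
    {"offset":[0,0.05,0],"roll":0,"jaw":-0.6},
    {"offset":[0,0,0],"roll":0,"jaw":-0.6},
    {"offset":[0,0,0],"roll":0,"jaw":-0.6},
    {"offset":[0,0,0],"roll":0,"jaw":-0.6},
    {"offset":[0,0,0],"roll":0,"jaw":-0.6},
    {"offset":[0,0,0],"roll":0,"jaw":-0.6},
    {"offset":[0,0,0],"roll":0,"jaw":-0.6},
  ],
)

```text
time_s: 10.3
ee_pos: [0.5489, -0.0862, 0.0367]
orientation: [0.42, 0.57, -0.423, 0.565]
force: [-12.6, -4.3, 3.0]
finger_gap: 0.0683
```

Emit:
move_arm(
  rows=[
    {"offset":[0,-0.3,0],"roll":0,"jaw":-0.6},
    {"offset":[0,-1.0,0],"roll":0,"jaw":-0.6},
    {"offset":[0,-2.0,0],"roll":0,"jaw":-0.6},
    {"offset":[0,-3.0,0],"roll":0,"jaw":-0.6},
    {"offset":[-3,0,0],"roll":0,"jaw":-0.6},
    {"offset":[-4,0,0],"roll":0,"jaw":-0.6},
    {"offset":[-4,0,0],"roll":0,"jaw":-0.6},
    {"offset":[0,0,0],"roll":0,"jaw":-0.6},
  ],
)

```text
time_s: 10.97
ee_pos: [0.4967, -0.1065, 0.157]
orientation: [0.423, 0.562, -0.421, 0.573]
force: [1.0, -0.7, 2.4]
finger_gap: 0.0679
```

```bash
python3 look.py b6; python3 -c "
from h import *
report()"
```

```text
t 11.07 p [ 0.4935 -0.105   0.1508] jigxy [-0.1011  0.0173] F [-1.1  0.1 -0.7] gap 0.068 q [-0.43  0.02  2.01  0.    1.11  0.84]
tool axes in jig: x [ 0.005 -0.004 -1.   ] y [ 1.    -0.002  0.005] z [-0.002 -1.     0.004]
```

View pics/b6_scene.png

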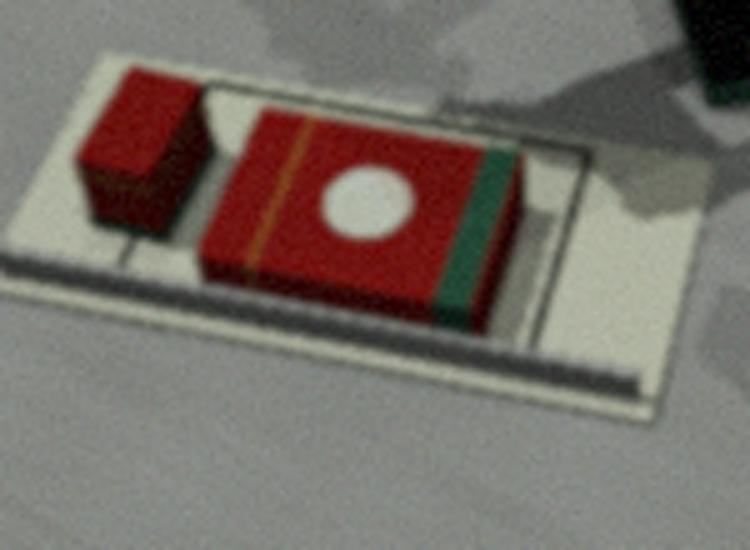

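View pics/b6_top.png

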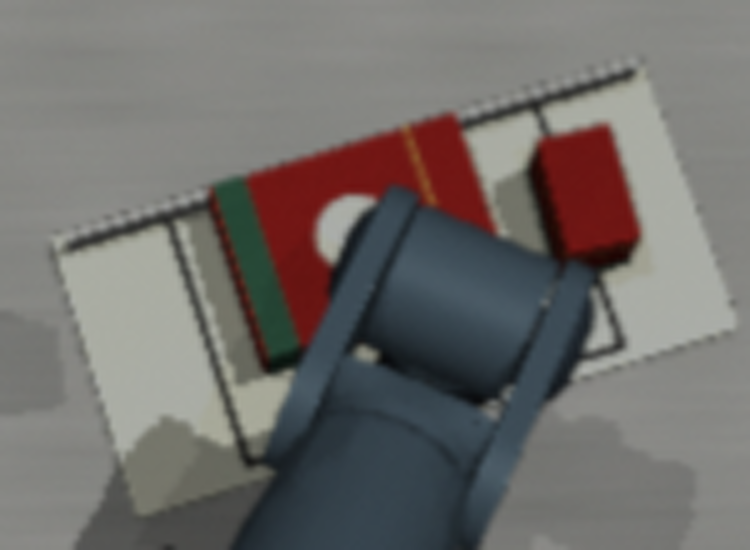

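The carton lies flat with its long side on the fence, with no light strip left in either view. It sits clear inside both end marks, and the squat carton has not moved. I'm handing in.

```bash
python3 -c "
from station import arm,tip_of,read_camera
for c in ('scene','top'):
    read_camera(c)
    for q in ('squat','roll','bun','carton_mid'): print(c,q,[(d['location'],d['score']) for d in tip_of(c,q)[:1]])
print(arm.hand_in())"
```

```text
scene squat [([237.3, 216.3], 0.56)]
scene roll [([229.4, 152.8], 0.92)]
scene bun [([464.8, 265.0], 0.6)]
scene carton_mid [([381.9, 246.4], 0.95)]
top squat [([384.3, 164.2], 0.85)]
top roll [([450.8, 234.3], 0.82)]
top bun [([177.4, 221.7], 0.61)]
top carton_mid [([310.7, 251.0], 0.79)]
the job is handed in; nothing more can be done
None
```

The tall red carton is down on its broad face and pushed against the steel fence, and I handed the job in at about 11 s of the 50 s allowed. No verdict came back.

I tipped it with the closed fingers near its top. Then I pushed its near long side with both fingers apart until the force rose to about 8 N, and to about 13 N while seating it; sliding takes 1 to 3 N.

- **Last pictures, both cameras:** The carton lies flat and looks parallel to the fence, with no gap showing. Its middle is about 17 mm from the board's middle along the board, well inside the ±46 mm limit. I judged this by eye and did not fit the final pose numerically.
- **Other objects:** The squat carton, roll and bun were found within about 2 to 4 pixels of where they started. The largest shift was the roll in the top view, at about 4 pixels, or roughly 13 mm. The scene camera put the roll within 2 pixels, and the arm went nowhere near it after the start, so I took this as network noise.
- **Check that disagreed:** In the final pictures the network's best `carton_mid` was on a turquoise and the black look-alike. I ignored it and relied on the pictures instead.

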